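Gauge the empty post socket of a forming tool and fit the post of matching length

ROBOT

A 6-joint arm with a two-finger parallel gripper is mounted at the origin on a cart in front of the work surface, level with it; the furniture and walls round the work are solid. World frame = base frame: x ahead of the robot, y to its left, z up, the work surface at z = 0. Lengths are in mm, angles in rad, forces in N, time in s.
With the tool pointing down it reaches from about 400 to 925 mm from the base axis. Payload 12.5 kg.
Tool frame: the origin (TCP) lies on the front face of the gripper's body, between the roots of the fingers; the fingertips stand 78 mm ahead of it and the grasp point (between the pads) lies 59 mm ahead of it (env.nose_length is the distance from the TCP to the fingertips, in mm); z points along the fingers, y is the line along which they close (so a half turn about z gives the same grasp; the last joint's range is limited). The gripper opens to 95 mm and grips with 3 to 60 N. Pads are 20 mm wide; open, the fingers measure 119 mm over their backs; the gripper's body (75 mm by 180 mm) begins 59 mm behind the grasp point.
Start: joints at [1.116, 0.491, 1.559, -0, 1.092, -0.106], TCP at [213.587, 587.383, 292.261] pointing down, gripper open.
Joint ranges: [-3.1, 3.1], [-0.84, 2.19], [0.05, 2.79], [-1.13, 4.28], [0.06, 2.93], [-2.69, 2.69]. Speed limits (rad/s): [2.22, 2.22, 2.79, 3.14, 3.14, 3.14].

INTERFACE

Orientations are given as [roll, pitch, yaw] about the fixed x, y, z axes, in that order (R = Rz(yaw) Ry(pitch) Rx(roll)).
In Python, from cell import env gives the robot as it stands.
- The arm moves only by the tool jog_arm, never from a script. Its argument "motion" is a list of rows, each a list of 7 numbers: the turn, a rotation vector about the tool's x, y, z in degrees, then the shift along the tool's x, y, z in mm, then the finger opening in mm, from 0 to 95.1. In form: [[wx, wy, wz, x, y, z, hand], ...]. A call has 1 to 10 rows; each row shifts and turns the commanded pose from where the row before left it, along the tool's axes as they then stand; what a row does not reach is not made up. A row lasts 1/8 s, in which the tool goes at most 62.5 mm and 10.7 degrees, less where a joint would pass 70% of its speed; a pose out of reach is approached as far as the arm can. A call is refused whole if a number of a shift passes 62.5 or a number of a turn 10.7, either way. A call with a gripper value outside its range is refused whole. The fingers move at their own pace and stop on an object; the grip force is fixed at half the most. Time passes only in rows, so rows that do not move let the fingers close. It gives the time, the measured TCP pose, the force, the opening and the grip force at its end, in the units of the state.
- env.state(): the state, without advancing time (a new reading comes with each control period).
- env.read_camera(name): name is "scene" or "top" or "wrist"; returns a dict with "color" (384x512x3 uint8, red, green, blue), "z_map" (384x512 float32, mm along the optical axis (not along the pixel's ray), 0 where there is no reading), "camera_matrix" (3x3 intrinsics, pixels), "world_to_cam" (4x4, takes a point from world to camera coordinates). Camera axes: x right, y up, looking along -z (the intrinsics and any distortion apply to the point x, -y, -z); pixel columns grow to the right and rows downward; lengths in mm; the calibration is good to about 2 mm. A picture is of the moment at which its call begins.
- env.job_done(): hands the job in; it is judged then, once.
Trained networks look in the newest picture that a camera, given by its name, has taken for a name from the list of things; names that differ only in an ending like _2 or _b are one class to them, and where a whole thing is asked for, a point or a joint stands for the part that bears it (a point fixed in the world has none). Each returns a list of dicts, best first, with "score" (0 to 1); they miss things now and then, are a little off and sometimes report something else, mostly with a low value. They report only what shows in the picture. A call takes as long as a camera call. They do not tell look-alikes from the thing itself.
- env.recognise(camera, thing): "location" ([column, row] in pixels, amid what is visible of it).
The state is a dict: "t": time; "joints": joint angles; "qvel": joint speeds; "tau": joint torques, N m; "eef_pos": TCP position; "tcp_rot": TCP orientation; "ft_force": force on the tool from outside, world axes, zero at the start; "moment": the same for the moment, N m; "opening": opening from 0.0 (shut) to 1.0 (fully open); "grip_force": force on a finger pad.
Only numpy, scipy, OpenCV 4.12 (cv2) and the standard library are available. Lean on these libraries where they do the work, as an engineer would, in place of code of your own. Each camera call takes 0.05 s, during which the arm holds its last target. There are 200 camera calls.

TASK

One post is missing from the forming tool, and its socket is bored to an unknown depth. Take the depth rod from its stand, feel gently for the bottom of the socket with it, and put the rod back in its stand; then take from the rack the one post whose length brings its top level with the three fitted posts, and push it past the spring plunger until it stands on the bottom of the socket. Go by the rod's reading and put no other post into the socket, never press harder than 25 N, and leave the other posts in the rack and everything else where it stands.

Things in the scene. Friction and masses are not known exactly. Their poses are not given: they have to be found in the camera images.
- tool: the forming tool, fixed: a square aluminium block 124 x 124 mm, 60 mm high, on a 140 mm foot flange; origin under its centre, x and y along its sides, z up. Three fixed posts 20 mm thick stand on its corners at [38, 38], [38, -38] and [-38, -38] mm, their tops 40 mm above the top face; the empty socket is at [-38, 38] mm
- socket (a point): centre of the mouth of the empty socket, in the tool's top face; axes as the tool's, z up. A round blind hole 21.5 mm wide with a flat bottom (a rubber disc that gives about 1 mm for each 8 N), 30, 36 or 42 mm deep down to the disc (unknown beforehand)
- plunger_ball (a point): the spring-loaded ball in the socket's wall, 12 mm below the mouth on its -x side (a set screw on the block's side shows where); it stands 2.5 mm into the hole and presses on a post with about 6 N: moving the post down past it takes up to about 8 N, and a post let go half-way hangs there; the rod passes it freely within about 2 mm of the socket's centre. Point: centre of the ball
- rod_grip (a point): depth rod, a loose steel rod 10 mm thick and 135 mm long in all, standing upright in its stand; this point is the middle of its dark handle, 18 mm thick, which takes up the top 45 mm; the point lies 112.5 mm above the tip. z along the rod, up. About 110 g
- rod_tip (a point): the lower end of the depth rod, on its axis; tapered from 6 to 10 mm over its last 3 mm
- stand_hole (a point): centre of the mouth of the hole in the rod's stand, a fixed dark steel block 56 x 56 mm, 36 mm high; the hole is 12 mm wide and 28 mm deep, and the rod stands on its bottom
- short_post_mid (a point): the short post: half-way up its axis, z along the axis, up. A loose steel post 20 mm thick and 70 mm long (for a socket 30 mm deep), its foot tapered over the last 4 mm, about 120 g. It stands upright in one of the three holes of the rack
- middle_post_mid (a point): the middle post, the same but 76 mm long (for a socket 36 mm deep): half-way up its axis, z up
- long_post_mid (a point): the long post, the same but 82 mm long (for a socket 42 mm deep): half-way up its axis, z up
- rack: the rack that holds the posts, a fixed grey block 156 x 56 mm, 34 mm high, with three holes in a row, 50 mm apart, 22 mm wide and 22 mm deep (the posts' feet stand 12 mm above the table); origin at the centre of its underside, x along the row, z up
- square_cup: bystander: white square cup, 59 x 59 x 88 mm; origin under its centre
- pill_bottle: bystander: white tablet bottle, 42 mm thick, 72 mm high; origin under its centre
- foam_block: bystander: small white block, 29 x 32 x 34 mm; origin under its centre
- white_cap: bystander: white screw cap, 34 mm wide, 13 mm high; origin under its centre
Not all that is in view belongs to the job. Leave any purple look-alike of the part that bears rod_grip alone.

How it is judged (in metres and radians):
On the way, in this order (a step that is already met when the one before it is completed fails the run):
1. the depth rod, held in the fingers, is touching the bottom of the empty socket (contact force between the fingers and rod above 1 N and horizontal distance between rod_tip and socket below 0.009 m and ((horizontal distance between pad_short_c0 and socket below 0.005 m and z of rod_tip in the frame of socket below -0.0285 m and contact force between rod and pad_short_c0 above 0.5 N) or (horizontal distance between pad_middle_c0 and socket below 0.005 m and z of rod_tip in the frame of socket below -0.0345 m and contact force between rod and pad_middle_c0 above 0.5 N) or (horizontal distance between pad_long_c0 and socket below 0.005 m and z of rod_tip in the frame of socket below -0.0405 m and contact force between rod and pad_long_c0 above 0.5 N))), for 0.1 s.
2. the post that matches the socket's depth stands on its bottom (((horizontal distance between pad_short_c0 and socket below 0.005 m and horizontal distance between short_post_mid and socket below 0.004 m and z of short_post_mid in the frame of socket between 0.003 and 0.007 m and angle between short_post_mid's own z axis and vertical below 0.1 rad) or (horizontal distance between pad_middle_c0 and socket below 0.005 m and horizontal distance between middle_post_mid and socket below 0.004 m and z of middle_post_mid in the frame of socket between 1.73472e-18 and 0.004 m and angle between middle_post_mid's own z axis and vertical below 0.1 rad) or (horizontal distance between pad_long_c0 and socket below 0.005 m and horizontal distance between long_post_mid and socket below 0.004 m and z of long_post_mid in the frame of socket between -0.003 and 0.001 m and angle between long_post_mid's own z axis and vertical below 0.1 rad))), for 0.2 s.
At the end, for the whole second after the job is handed in: The matching post stands upright on the bottom of the socket, its top 40 mm above the face within 2 mm, its axis within 4 mm; the other posts stand within 15 mm of where they were; the rod stands in its stand, tip within 5 mm of the hole's bottom; all released and at rest (((horizontal distance between pad_short_c0 and socket below 0.005 m and horizontal distance between short_post_mid and socket below 0.004 m and z of short_post_mid in the frame of socket between 0.003 and 0.007 m and angle between short_post_mid's own z axis and vertical below 0.1 rad and distance of each of middle_post_mid, long_post_mid from where it was at the start of the episode below 0.015 m and angle between each of middle_post_mid, long_post_mid's own z axis and vertical below 0.15 rad and linear speed of post_short below 0.01 m/s) or (horizontal distance between pad_middle_c0 and socket below 0.005 m and horizontal distance between middle_post_mid and socket below 0.004 m and z of middle_post_mid in the frame of socket between 1.73472e-18 and 0.004 m and angle between middle_post_mid's own z axis and vertical below 0.1 rad and distance of each of short_post_mid, long_post_mid from where it was at the start of the episode below 0.015 m and angle between each of short_post_mid, long_post_mid's own z axis and vertical below 0.15 rad and linear speed of post_middle below 0.01 m/s) or (horizontal distance between pad_long_c0 and socket below 0.005 m and horizontal distance between long_post_mid and socket below 0.004 m and z of long_post_mid in the frame of socket between -0.003 and 0.001 m and angle between long_post_mid's own z axis and vertical below 0.1 rad and distance of each of short_post_mid, middle_post_mid from where it was at the start of the episode below 0.015 m and angle between each of short_post_mid, middle_post_mid's own z axis and vertical below 0.15 rad and linear speed of post_long below 0.01 m/s)) and horizontal distance between rod_tip and stand_hole below 0.005 m and z of rod_tip in the frame of stand_hole below -0.023 m and angle between rod_tip's own z axis and vertical below 0.15 rad and linear speed of rod below 0.02 m/s); the robot touches nothing.
It fails at once if the rod is pressed on the tool or on the socket's bottom with more than 25 N (contact force between rod and tool above 25 N or contact force between rod and pad_short_c0 above 25 N or contact force between rod and pad_middle_c0 above 25 N or contact force between rod and pad_long_c0 above 25 N).
It fails at once if a post is pressed on the tool or on the socket's bottom with more than 25 N (contact force between any of post_short, post_middle, post_long and tool above 25 N or contact force between any of post_short, post_middle, post_long and pad_short_c0 above 25 N or contact force between any of post_short, post_middle, post_long and pad_middle_c0 above 25 N or contact force between any of post_short, post_middle, post_long and pad_long_c0 above 25 N).
It fails at once if a post that does not match is put into the socket (foot more than 4 mm below the mouth) ((horizontal distance between pad_short_c0 and socket below 0.005 m and horizontal distance between middle_post_mid and socket below 0.012 m and z of middle_post_mid in the frame of socket below 0.034 m) or (horizontal distance between pad_short_c0 and socket below 0.005 m and horizontal distance between long_post_mid and socket below 0.012 m and z of long_post_mid in the frame of socket below 0.037 m) or (horizontal distance between pad_middle_c0 and socket below 0.005 m and horizontal distance between short_post_mid and socket below 0.012 m and z of short_post_mid in the frame of socket below 0.031 m) or (horizontal distance between pad_middle_c0 and socket below 0.005 m and horizontal distance between long_post_mid and socket below 0.012 m and z of long_post_mid in the frame of socket below 0.037 m) or (horizontal distance between pad_long_c0 and socket below 0.005 m and horizontal distance between short_post_mid and socket below 0.012 m and z of short_post_mid in the frame of socket below 0.031 m) or (horizontal distance between pad_long_c0 and socket below 0.005 m and horizontal distance between middle_post_mid and socket below 0.012 m and z of middle_post_mid in the frame of socket below 0.034 m)).
It fails at once if a bystander is moved by more than 20 mm (distance of any of square_cup, pill_bottle, foam_block, white_cap from where it was at the start of the episode above 0.02 m).
It also fails if it takes over 72 s, if anything falls off the work surface, if the arm or the gripper's body presses on something with over 40 N, if the wrist force passes 120 N, or if a joint passes its speed limit or range.

## Working session

There is one attempt and no reset: what is moved stays moved. The work goes in short steps, Python scripts to look and compute and a tool call to move; the robot and the scene stay as the last step left them, time stands still between calls to the robot, and variables do not carry over. Pictures are saved under pics/ and viewed, at most 10 in all, crops included, and the job is handed in when it is done.

Besides the shell and the picture viewer there is one more tool, called after "Request:" as name(argument=value, ...) on one line, values as JSON. jog_arm: Moves the arm, as the interface text tells. Its arguments: {"type":"object","properties":{"motion":{"type":"array"}},"required":["motion"]}

```bash
mkdir -p pics
cat > h.py <<'E'
import numpy as np, cv2
from cell import env
def cam(n):
    return env.read_camera(n)
def world(c,u,v,d=None):
    """pixel -> world, by z_map"""
    if d is None: d=c["z_map"][np.asarray(v).astype(int),np.asarray(u).astype(int)]
    K=c["camera_matrix"]; x=(u-K[0,2])/K[0,0]*d; y=(v-K[1,2])/K[1,1]*d
    P=np.stack([x,-y,-d,np.ones_like(d)],-1)
    return (P@np.linalg.inv(c["world_to_cam"]).T)[...,:3]
def ray_z(c,u,v,z):
    a=world(c,np.float64(u),np.float64(v),np.float64(100.));b=world(c,np.float64(u),np.float64(v),np.float64(1000.))
    return a+(b-a)*(z-a[2])/(b[2]-a[2])
def cloud(c):
    v,u=np.mgrid[0:384,0:512]; return world(c,u,v)
def proj(c,p):
    q=c["world_to_cam"]@np.append(p,1); K=c["camera_matrix"]
    return K[0,2]+K[0,0]*q[0]/-q[2], K[1,2]+K[1,1]*-q[1]/-q[2]
E
cat > a.py <<'E'
from h import *
s=env.state(); print({k:np.round(v,3) for k,v in s.items()})
ims=[]
for n in ("top","scene"):
    c=cam(n); cv2.imwrite(f"pics/{n}0.png",cv2.resize(c["color"][...,::-1],(800,600),interpolation=cv2.INTER_CUBIC))
    print(n,np.round(np.linalg.inv(c["world_to_cam"])[:3,3]),c["camera_matrix"][0,0])
    for t in "tool socket plunger_ball rod_grip rod_tip stand_hole short_post_mid middle_post_mid long_post_mid rack square_cup pill_bottle foam_block white_cap".split():
        for r in env.recognise(n,t)[:3]:
            u,v=r["location"]; d=c["z_map"][int(v),int(u)]
            print(t,round(r["score"],2),np.round([u,v]),np.round(world(c,u,v),0) if d>0 else None)
E
python3 a.py
```

```text
{'t': np.float64(0.0), 'joints': array([ 1.116,  0.492,  1.559, -0.   ,  1.092, -0.106]), 'qvel': array([ 0.   , -0.   ,  0.   ,  0.001, -0.001,  0.001]), 'tau': array([ 1.0000e-03, -6.1264e+01, -2.5819e+01,  6.9000e-02,  4.8000e-02,
       -0.0000e+00]), 'eef_pos': array([213.5  , 587.223, 291.645]), 'tcp_rot': array([-3.14 , -0.   ,  2.793]), 'ft_force': array([-1.18 , -0.243,  0.196]), 'moment': array([ 0.038, -0.008,  0.022]), 'grip_force': np.float64(0.0), 'opening': np.float64(1.001)}
top [ 359.  -51. 1679.] 493.59734600359246
tool 0.65 [254. 178.] [566. -90.  55.]
socket 0.79 [256. 178.] [568. -97.  63.]
socket 0.53 [320. 150.] [ 658. -304.   84.]
stand_hole 0.55 [193. 215.] [445. 114.   8.]
stand_hole 0.47 [318. 152.] [ 656. -301.   73.]
short_post_mid 0.39 [332. 182.] [ 556. -350.   52.]
middle_post_mid 0.52 [328. 207.] [ 471. -330.   88.]
long_post_mid 0.6 [329. 194.] [ 514. -335.   76.]
rack 0.69 [327. 197.] [ 509. -338.   22.]
square_cup 0.56 [321. 152.] [ 652. -308.   82.]
pill_bottle 0.46 [223. 236.] [376.  10.  68.]
pill_bottle 0.44 [254. 180.] [560. -88.  63.]
foam_bl
[... 214 characters left out ...]
]
plunger_ball 0.56 [343. 218.] [ 507. -339.   67.]
rod_grip 0.7 [157. 193.] [348.  92.  93.]
rod_grip 0.59 [169. 176.] [439. 124.  98.]
rod_tip 0.82 [160. 194.] [353.  87.  90.]
rod_tip 0.46 [169. 174.] [432. 119. 109.]
stand_hole 0.8 [173. 202.] [422. 105.  32.]
short_post_mid 0.57 [356. 211.] [ 556. -357.   68.]
middle_post_mid 0.69 [334. 230.] [ 458. -334.   57.]
long_post_mid 0.66 [344. 216.] [ 506. -343.   73.]
long_post_mid 0.25 [172. 173.] [432. 108. 112.]
rack 0.62 [344. 240.] [ 466. -360.   33.]
square_cup 0.87 [353. 195.] [ 644. -321.   63.]
square_cup 0.17 [261. 196.] [ 525. -110.   58.]
pill_bottle 0.86 [194. 220.] [361.  -8.  40.]
foam_block 0.81 [321. 264.] [ 360. -343.   24.]
```

```bash
cat > b.py <<'E'
from h import *
t=cam("top")["color"][...,::-1]; s=cam("scene")["color"][...,::-1]
A=cv2.resize(t[130:260,140:360],(800,473),interpolation=cv2.INTER_CUBIC); cv2.imwrite("pics/t1.png",A)
B=cv2.resize(s[140:290,140:380],(800,500),interpolation=cv2.INTER_CUBIC); cv2.imwrite("pics/s1.png",B)
E
python3 b.py
```

```text
(no output)
```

View pics/t1.png

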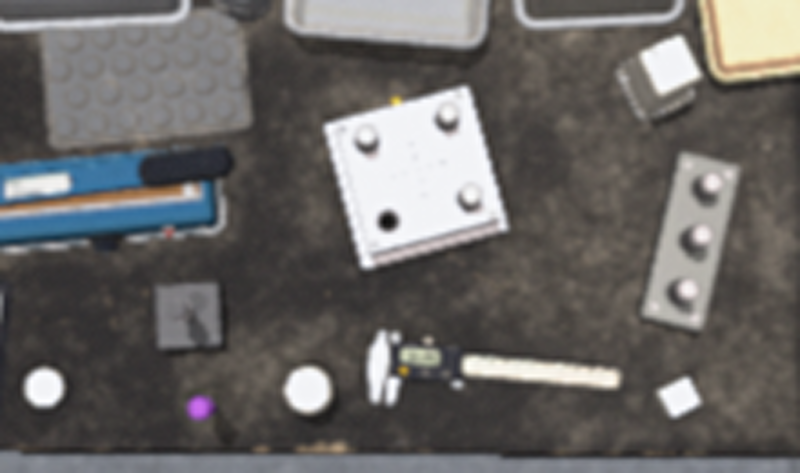

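View pics/s1.png

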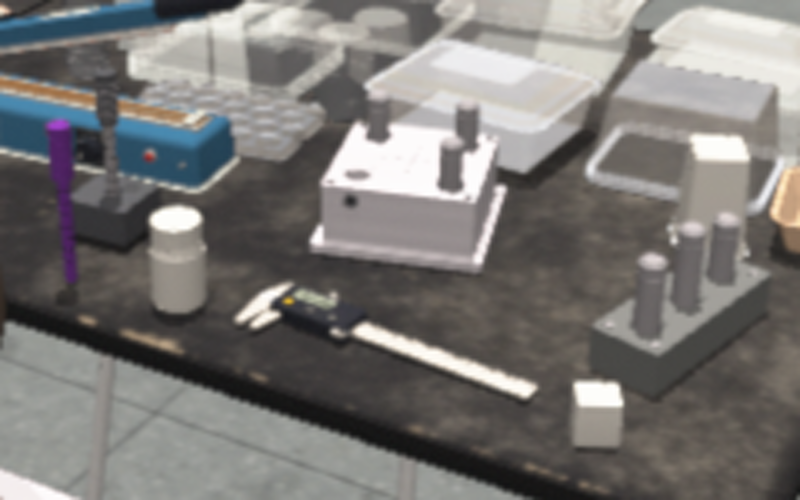

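The top crop shows the white tool with its dark empty socket at (388,220), the stand with the dark rod at (190,316), and the rack with three posts at (685,290), (697,235) and (710,185). There are two rod candidates in the scene crop. The purple one at (60,200) stands free on the table, so it is the look-alike. The dark-handled one at (107,130) stands in the steel stand block, so it is the rod I want. I'll use the wrist camera for the exact positions.

```bash
cat > c.py <<'E'
from h import *
c=cam("wrist"); s=env.state(); from scipy.spatial.transform import Rotation as R
T=np.linalg.inv(c["world_to_cam"]); Rt=R.from_euler("xyz",s["tcp_rot"]).as_matrix()
print("cam in tool",np.round(Rt.T@(T[:3,3]-s["eef_pos"]),1),"\n",np.round(Rt.T@T[:3,:3],3),c["camera_matrix"])
for n in("top","scene"):
    c=cam(n);P=cloud(c)
    for nm,xy,r,z0,z1 in (("stand",(440,112),45,28,45),("rod",(440,112),45,90,160),("purple",(350,92),40,60,170),("toolface",(560,-95),80,50,70),("fitposts",(560,-95),110,90,110),("posts",(510,-338),100,65,110),("racktop",(510,-338),100,28,40)):
        m=(np.hypot(P[...,0]-xy[0],P[...,1]-xy[1])<r)&(P[...,2]>z0)&(P[...,2]<z1)&(c["z_map"]>0)
        Q=P[m]
        if len(Q)<3: continue
        (cx,cy),(w,h),a=cv2.minAreaRect(Q[:,:2].astype(np.float32))
        print(n,nm,len(Q),np.round([cx,cy,w,h,a],1),"zmed/max",np.round([np.median(Q[:,2]),Q[:,2].max()],1))
E
python3 c.py
```

```text
cam in tool [ 71.3  -0.4 -92.6] 
 [[-0.     0.966  0.258]
 [ 1.     0.     0.   ]
 [ 0.     0.258 -0.966]] [[276.60976578   0.         254.36050422]
 [  0.         276.60976578 192.91981686]
 [  0.           0.           1.        ]]
top stand 243 [440.5 116.7  56.   56.7   3.8] zmed/max [36.2 43.9]
top rod 36 [439.8 115.7  16.3  15.6   6.6] zmed/max [143.4 149.4]
top purple 34 [356.7  94.6  16.1  15.4  45. ] zmed/max [132.9 140.6]
top toolface 1190 [573.  -91.3 124.6 124.1  15.7] zmed/max [59.7 69.7]
top fitposts 88 [573.3 -91.1  93.2  94.8  15.3] zmed/max [ 99.1 108.2]
top posts 105 [ 513.2 -344.9   21.3  119.7   76.5] zmed/max [85.  98.7]
top racktop 559 [ 513.6 -344.6   57.   156.4   76.6] zmed/max [33.5 39.9]
scene stand 231 [441.7 114.7  64.5  58.    4.1] zmed/max [34.  44.8]
scene rod 123 [437.7 113.7  15.3  15.7   4.9] zmed/max [120.4 143.1]
scene purple 172 [355.8  93.8  20.1  18.2  47. ] zmed/max [107.5 134.9]
scene toolface 902 [573.1 -92.3 130.8 125.1  15.4] zmed/max [58.4 69.8]
scene fitposts 96 [570.6 -94.8  94.3  90.8  16.8] zmed/max [ 95.9 100.6]
scene posts 260 [ 512.  -345.3   21.9  117.7   76.9] zmed/max [78.3 94.4]
scene racktop 619 [ 514.3 -346.1   57.5  159.6   76.2] zmed/max [32.6 40. ]
```

Request:
jog_arm(motion=[[0,0,-6.5,0,0,0,60],[0,0,0,-36.6,-45.2,0,60],[0,0,0,-36.6,-45.2,0,60],[0,0,0,-36.6,-45.2,0,60],[0,0,0,-36.6,-45.2,0,60],[0,0,0,-36.6,-45.2,0,60],[0,0,0,-36.6,-45.2,0,60],[0,0,0,-36.6,-45.2,0,60],[0,0,0,-36.6,-45.2,0,60],[0,0,0,-36.6,-45.2,0,60]])

```text
t: 3.0
eef_pos: [439.7, 113.2, 292.5]
tcp_rot: [3.141, 0.001, 2.906]
ft_force: [0.7, 1.2, -0.5]
opening: 0.632
grip_force: 0.0
```

```bash
cat > d.py <<'E'
from h import *
import sys
s=env.state(); print(np.round(s["t"],2),np.round(s["eef_pos"],1),np.round(s["tcp_rot"],3),np.round(s["joints"],2),np.round(s["ft_force"],2))
c=cam("wrist"); P=cloud(c)
cv2.imwrite("pics/%s.png"%sys.argv[1],cv2.resize(c["color"][...,::-1],(800,600),interpolation=cv2.INTER_CUBIC))
for nm,xy,r,z0,z1 in (("stand",(440,115),45,28,42),("rod",(440,115),30,130,160),("rodhandle",(440,115),30,100,135)):
    m=(np.hypot(P[...,0]-xy[0],P[...,1]-xy[1])<r)&(P[...,2]>z0)&(P[...,2]<z1)&(c["z_map"]>0)
    Q=P[m]
    if len(Q)>3:
        (cx,cy),(w,h),a=cv2.minAreaRect(Q[:,:2].astype(np.float32)); print(nm,len(Q),np.round([cx,cy,w,h,a],1),np.round(np.median(Q[:,2]),1),np.round(Q.mean(0),1))
E
python3 d.py w1
```

```text
3.0 [439.7 113.2 292.5] [3.141e+00 1.000e-03 2.906e+00] [ 0.11  0.25  1.96  0.    0.93 -1.23] [ 0.67  1.19 -0.52]
stand 1551 [441.5 115.9  56.5  56.    3.9] 35.9 [436.8 116.8  35.8]
rod 344 [441.1 116.2  17.6  17.4  34.2] 142.7 [439.9 116.2 141.3]
rodhandle 141 [436.1 116.9  18.2   8.   79.1] 119.6 [434.6 117.2 119.4]
```

View pics/w1.png

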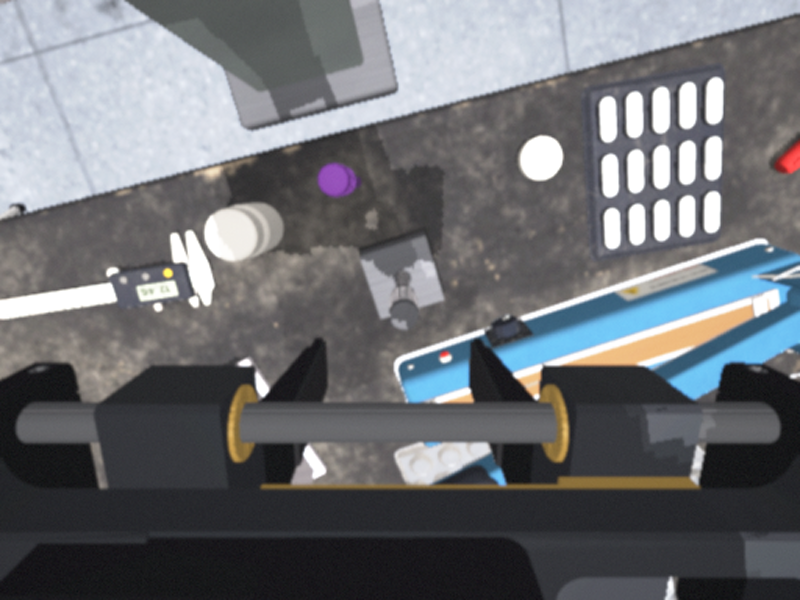

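The crop confirms the grey-dark rod in its stand, with its handle top at (403,312). The purple look-alike at (337,180) stands apart. I'm descending onto the dark rod.

Request:
jog_arm(motion=[[0,0,0,-0.5,3.1,40,60],[0,0,0,0,0,40,60],[0,0,0,0,0,31,60],[0,0,0,0,0,0,60],[0,0,0,0,0,0,10],[0,0,0,0,0,0,10],[0,0,0,0,0,0,10],[0,0,0,0,0,0,10]])

```text
t: 4.05
eef_pos: [440.4, 117.9, 181.7]
tcp_rot: [3.141, 0.001, 2.906]
ft_force: [-1.0, 0.8, -0.1]
opening: 0.267
grip_force: 0.0
```

Request:
jog_arm(motion=[[0,0,0,0,0,0,10],[0,0,0,0,0,0,10],[0,0,0,0,0,0,10]])

```text
t: 4.42
eef_pos: [440.4, 118.0, 181.4]
tcp_rot: [3.141, 0.0, 2.906]
ft_force: [-0.4, 0.1, 4.0]
opening: 0.187
grip_force: 30.0
```

Request:
jog_arm(motion=[[0,0,0,0,0,-15,10],[0,0,0,0,0,-35,10],[0,0,0,0,0,-38,10],[0,0,0,-31.4,-39.5,0,10],[0,0,0,-31.4,-39.5,0,10],[0,0,0,-31.4,-39.5,0,10],[0,0,0,-31.4,-39.5,0,10],[0,0,0,0,0,0,10],[0,0,0,0,0,0,10]])

```text
t: 5.55
eef_pos: [525.1, -64.8, 268.7]
tcp_rot: [3.141, -0.001, 2.906]
ft_force: [-1.0, 0.6, -0.2]
opening: 0.184
grip_force: 30.0
```

```bash
cat > e.py <<'E'
from h import *
s=env.state(); print(np.round(s["t"],2),np.round(s["eef_pos"],1),np.round(s["tcp_rot"],3),np.round(s["ft_force"],2))
from scipy.spatial.transform import Rotation as R
c=cam("wrist"); P=cloud(c); Z=P[...,2]
u0,v0=proj(c,np.array([526,-65,60.])); u0,v0=int(u0),int(v0); print("expect px",u0,v0)
a,b=max(u0-80,0),max(v0-60,0)
cv2.imwrite("pics/w2.png",cv2.resize(c["color"][b:b+120,a:a+160,::-1],(800,600),interpolation=cv2.INTER_CUBIC)); print("crop origin",a,b)
for r in env.recognise("wrist","socket")[:2]: print("net",r["score"],r["location"],ray_z(c,*r["location"],60.))
m=(np.hypot(P[...,0]-573,P[...,1]+91.5)<95)&(abs(Z-60)<6)
(cx,cy),(w,h),an=cv2.minAreaRect(P[m][:,:2].astype(np.float32)); print("face",np.round([cx,cy,w,h,an,np.median(Z[m])],1))
# hole: pixels on the face plane whose depth lies well below
E
python3 e.py
```

```text
5.55 [525.1 -64.8 268.7] [ 3.141e+00 -1.000e-03  2.906e+00] [-1.01  0.55 -0.2 ]
expect px 254 186
crop origin 174 126
net 0.76 [237.1, 198.1] [534.68791947 -87.94457753  60.        ]
face [574.3 -92.  124.2 124.2  16.   60. ]
```

View pics/w2.png

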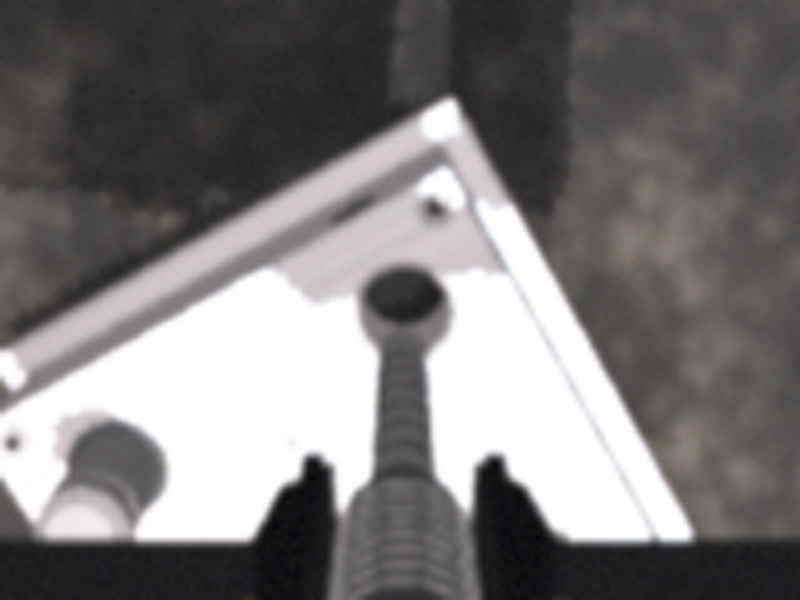

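The crop shows the dark socket mouth centred at about (406,308), directly beyond the rod tip at about (403,345). A rim fit will give the exact offset.

```bash
cat > f.py <<'E'
from h import *
from scipy.optimize import least_squares
s=env.state(); e=s["eef_pos"]; c=cam("wrist"); P=cloud(c); Z=P[...,2]
v,u=np.mgrid[0:384,0:512].astype(float)
cc=np.linalg.inv(c["world_to_cam"])[:3,3]; F=cc+(P-cc)*((60-cc[2])/(Z-cc[2]))[...,None]
print("px est",np.round(ray_z(c,255.2,187.6,60.),1))
# up-sampled depth-step and colour edges along rays from the centre
g=cv2.cvtColor(c["color"],cv2.COLOR_RGB2GRAY).astype(np.float32)
c0=np.array([526.5,-65.5])
for k in range(3):
    E=[]
    for a in np.radians(np.arange(0,360,6)):
        r=np.arange(5,17,.25); d=np.array([np.cos(a),np.sin(a)])
        uv=np.array([proj(c,np.array([*(c0+x*d),60.])) for x in r],np.float32)
        p=cv2.remap(g,uv[:,0],uv[:,1],cv2.INTER_LINEAR).ravel(); zz=Z[uv[:,1].round().astype(int),uv[:,0].round().astype(int)]
        if zz.max()>66: continue   # rod or finger in the way
        q=np.gradient(cv2.GaussianBlur(p[None],(1,1),0).ravel()); i=q.argmax()
        if q[i]>4: E.append(c0+r[i]*d)
    E=np.array(E)
    f=least_squares(lambda q:np.hypot(*(E-q).T)-10.75,c0,loss="soft_l1"); c0=f.x
print("rim fit",np.round(c0,2),len(E),"resid",np.round(np.abs(f.fun).mean(),2))
m=(Z<57)&(np.hypot(F[...,0]-526.5,F[...,1]+65.5)<13); print("deep px",m.sum(),np.round(F[m].mean(0),1),np.round(F[m].min(0),1),np.round(F[m].max(0),1))
# rod axis in view: points on rod 
for z0,z1 in((96,110),(110,130),(130,150),(150,200),(195,230)):
    m=(np.hypot(P[...,0]-e[0],P[...,1]-e[1])<14)&(Z>z0)&(Z<z1); Q=P[m]
    if len(Q)>3: print("rod",z0,len(Q),np.round(Q.mean(0),1),"across tool-y span",np.round(np.percentile((Q[:,:2]-e[:2])@[.232,.973],[2,50,98]),1))
print("tip predicted px",np.round(proj(c,np.array([e[0],e[1],e[2]-173.4])),1), "eef",np.round(e,1))
E
python3 f.py
```

```text
px est [527.8 -64.5  60. ]
rim fit [528.1  -66.02] 44 resid 0.36
deep px 232 [526.  -65.5  60. ] [516.9 -76.1  60. ] [537.2 -55.3  60. ]
rod 96 29 [522.7 -64.3 104.8] across tool-y span [-4.9 -1.   3.8]
rod 110 64 [522.8 -64.6 120.7] across tool-y span [-5.6 -1.   3.6]
rod 130 84 [523.  -64.3 140.8] across tool-y span [-5.5 -0.5  4.2]
rod 150 349 [520.8 -63.6 182. ] across tool-y span [-9.3 -0.9  8.8]
rod 195 950 [519.5 -63.2 215.4] across tool-y span [-9.8 -0.3  9.3]
tip predicted px [255.  193.5] eef [525.1 -64.2 269.1]f.py:5: RuntimeWarning: divide by zero encountered in divide
  cc=np.linalg.inv(c["world_to_cam"])[:3,3]; F=cc+(P-cc)*((60-cc[2])/(Z-cc[2]))[...,None]
f.py:5: RuntimeWarning: invalid value encountered in multiply
  cc=np.linalg.inv(c["world_to_cam"])[:3,3]; F=cc+(P-cc)*((60-cc[2])/(Z-cc[2]))[...,None]
```

Request:
jog_arm(motion=[[0,0,0,-1.4,-0.1,10,10],[0,0,0,0,0,14,10],[0,0,0,0,0,8,10],[0,0,0,0,0,4,10],[0,0,0,0,0,2,10],[0,0,0,0,0,0,10]])

```text
t: 6.45
eef_pos: [526.9, -65.5, 231.3]
tcp_rot: [3.142, 0.0, 2.906]
ft_force: [-0.8, 0.1, -0.3]
opening: 0.183
grip_force: 30.0
```

Request:
jog_arm(motion=[[0,0,0,0,0,4,10],[0,0,0,0,0,3,10],[0,0,0,0,0,3,10],[0,0,0,0,0,0,10]])

```text
t: 6.95
eef_pos: [526.8, -65.5, 221.0]
tcp_rot: [3.142, -0.0, 2.906]
ft_force: [-0.4, -0.6, -1.3]
opening: 0.183
grip_force: 30.0
```

Request:
jog_arm(motion=[[0,0,0,0,0,3,10],[0,0,0,0,0,3,10],[0,0,0,0,0,0,10]])

```text
t: 7.32
eef_pos: [526.8, -65.4, 215.0]
tcp_rot: [3.142, -0.0, 2.906]
ft_force: [0.4, -0.3, -0.9]
opening: 0.179
grip_force: 30.0
```

Request:
jog_arm(motion=[[0,0,0,0,0,4,10],[0,0,0,0,0,3,10],[0,0,0,0,0,1,10],[0,0,0,0,0,0,10]])

```text
t: 7.82
eef_pos: [526.9, -65.5, 207.1]
tcp_rot: [3.141, -0.0, 2.906]
ft_force: [-0.1, 0.4, -0.4]
opening: 0.186
grip_force: 30.0
```

Request:
jog_arm(motion=[[0,0,0,0,0,1,10],[0,0,0,0,0,1,10],[0,0,0,0,0,0,10]])

```text
t: 8.2
eef_pos: [526.9, -65.5, 205.2]
tcp_rot: [3.142, -0.0, 2.906]
ft_force: [-0.3, 0.7, -0.7]
opening: 0.182
grip_force: 30.0
```

Request:
jog_arm(motion=[[0,0,0,0,0,1,10],[0,0,0,0,0,0,10]])

```text
t: 8.45
eef_pos: [526.9, -65.5, 204.1]
tcp_rot: [3.141, -0.0, 2.906]
ft_force: [0.2, 0.4, -0.9]
opening: 0.181
grip_force: 30.0
```

Request:
jog_arm(motion=[[0,0,0,0,0,1,10],[0,0,0,0,0,0,10]])

```text
t: 8.7
eef_pos: [527.0, -65.5, 203.3]
tcp_rot: [3.141, 0.0, 2.906]
ft_force: [0.2, 0.7, 1.5]
opening: 0.183
grip_force: 30.0
```

Request:
jog_arm(motion=[[0,0,0,0,0,0.7,10],[0,0,0,0,0,0,10],[0,0,0,0,0,0,10]])

```text
t: 9.07
eef_pos: [527.0, -65.5, 202.7]
tcp_rot: [3.142, 0.001, 2.906]
ft_force: [-0.2, 0.9, 3.8]
opening: 0.185
grip_force: 30.0
```

Request:
jog_arm(motion=[[0,0,0,0,0,0.6,10],[0,0,0,0,0,0,10]])

```text
t: 9.32
eef_pos: [527.1, -65.5, 202.3]
tcp_rot: [3.142, 0.001, 2.906]
ft_force: [-0.5, -0.3, 7.4]
opening: 0.184
grip_force: 30.0
```

The rod met the bottom at tip z ≈ 30 mm, and the force rose about 5 N/mm after that. The socket is therefore 30 mm deep and takes the short post. I'm taking the rod back to its stand.

Request:
jog_arm(motion=[[0,0,0,0,0,-10,10],[0,0,0,0,0,-27,10],[0,0,0,0,0,-30.3,10],[0,0,0,31.5,39.5,0,10],[0,0,0,31.75,39.5,0,10],[0,0,0,31.75,39.5,0,10],[0,0,0,32,39.6,0,10],[0,0,0,0,0,25,10],[0,0,0,0,0,20,10],[0,0,0,0,0,0,10]])

```text
t: 10.58
eef_pos: [439.8, 117.9, 223.6]
tcp_rot: [-3.141, -0.002, 2.907]
ft_force: [0.5, -0.2, -1.4]
opening: 0.184
grip_force: 30.0
```

Request:
jog_arm(motion=[[0,0,0,0,0,8,10],[0,0,0,0,0,6,10],[0,0,0,0,0,4,10],[0,0,0,0,0,0,10]])

```text
t: 11.08
eef_pos: [440.2, 117.8, 206.1]
tcp_rot: [-3.142, -0.0, 2.906]
ft_force: [-0.2, -0.3, -0.5]
opening: 0.181
grip_force: 30.0
```

Tip at about z 32.7, inside the hole with no force. I'll lower it to just above the bottom, release, and rise.

Request:
jog_arm(motion=[[0,0,0,0,0,10,10],[0,0,0,0,0,9,10],[0,0,0,0,0,4,10],[0,0,0,0,0,0,10]])

```text
t: 11.58
eef_pos: [440.2, 117.9, 182.8]
tcp_rot: [-3.141, -0.001, 2.906]
ft_force: [-0.6, 0.3, -1.2]
opening: 0.186
grip_force: 30.0
```

Request:
jog_arm(motion=[[0,0,0,0,0,0.5,10],[0,0,0,0,0,0,60],[0,0,0,0,0,0,60],[0,0,0,0,0,0,60],[0,0,0,0,0,0,60],[0,0,0,0,0,-20,60],[0,0,0,0,0,-30,60],[0,0,0,0,0,-40,60],[0,0,0,0,0,-40,60]])

```text
t: 12.7
eef_pos: [440.0, 117.9, 314.0]
tcp_rot: [3.142, -0.0, 2.906]
ft_force: [0.9, -0.1, -0.2]
opening: 0.63
grip_force: 0.0
```

```bash
cat > g.py <<'E'
from h import *
s=env.state(); print(np.round(s["t"],2),np.round(s["eef_pos"],1),np.round(s["opening"],2))
for n in("top","scene"):
    c=cam(n);P=cloud(c)
    for nm,xy,r,z0,z1 in (("rod",(441,115),30,100,160),)+tuple(("post",(513.3+k*48.65,-345-k*11.6),16,45,110) for k in(-1,0,1)):
        Q=P[(np.hypot(P[...,0]-xy[0],P[...,1]-xy[1])<r)&(P[...,2]>z0)&(P[...,2]<z1)]
        if len(Q)<3: continue
        (cx,cy),(w,h),a=cv2.minAreaRect(Q[:,:2].astype(np.float32))
        print(n,nm,len(Q),np.round([cx,cy,w,h],1),"z max,95,med",np.round([Q[:,2].max(),np.percentile(Q[:,2],95),np.median(Q[:,2])],1))
E
python3 g.py
```

```text
12.7 [440.  117.9 314. ] 0.63
top post 43 [ 465.  -332.8   18.2   19.3] z max,95,med [93.9 92.8 83.3]
top post 43 [ 512.6 -344.1   18.8   17.9] z max,95,med [101.4  99.3  90.9]
top post 40 [ 561.3 -355.8   17.2   17.5] z max,95,med [89.  86.9 77.9]
scene rod 111 [439.8 115.9  21.   18.9] z max,95,med [143.4 141.7 124.3]
scene post 149 [ 462.6 -335.3   17.6   19.7] z max,95,med [88.8 87.1 68.9]
scene post 165 [ 512.2 -345.8   19.5   18. ] z max,95,med [94.  92.5 72.9]
scene post 123 [ 561.  -357.9   19.7   19.8] z max,95,med [82.3 81.2 66. ]
```

Request:
jog_arm(motion=[[0,0,0,-25.3,-48.1,0,50],[0,0,0,-25.3,-48.1,0,50],[0,0,0,-25.3,-48.1,0,50],[0,0,0,-25.3,-48.1,5,50],[0,0,0,-25.3,-48.2,10,50],[0,0,0,-25.3,-48.2,10,50],[0,0,0,-25.3,-48.2,10,50],[0,0,0,-25.4,-48.2,10,50],[0,0,0,-25.4,-48.2,10,50],[0,0,0,0,0,0,50]])

```text
t: 14.05
eef_pos: [560.4, -359.7, 254.9]
tcp_rot: [3.141, -0.002, 2.903]
ft_force: [-0.1, -0.1, 0.0]
opening: 0.523
grip_force: 0.0
```

```bash
cat > i.py <<'E'
from h import *
s=env.state(); print(np.round(s["t"],2),np.round(s["eef_pos"],1),np.round(s["tcp_rot"],3))
c=cam("wrist");P=cloud(c)
cv2.imwrite("pics/w3.png",cv2.resize(c["color"][...,::-1],(640,480)))
for nm,xy,r,z0,z1 in (("rack",(513,-345),95,30,37),)+tuple(("post",(513.3+k*48.65,-345-k*11.6),20,75,110) for k in(-1,0,1)):
    Q=P[(np.hypot(P[...,0]-xy[0],P[...,1]-xy[1])<r)&(P[...,2]>z0)&(P[...,2]<z1)]
    if len(Q)<3: continue
    Q=Q[Q[:,2]>np.percentile(Q[:,2],60)-3] if nm=="post" else Q
    (cx,cy),(w,h),a=cv2.minAreaRect(Q[:,:2].astype(np.float32))
    print(nm,len(Q),np.round([cx,cy,w,h,a],1),"z med",np.round(np.median(Q[:,2]),1),np.round(Q.mean(0),1))
E
python3 i.py
```

```text
14.05 [ 560.4 -359.7  254.9] [ 3.141e+00 -2.000e-03  2.903e+00]
rack 5763 [ 515.4 -346.2   56.1  155.9   76.1] z med 34.0 [ 508.9 -344.6   34. ]
post 388 [ 466.6 -334.1   19.    18.5    5.4] z med 87.6 [ 466.8 -334.2   87.4]
post 355 [ 515.  -345.7   18.8   18.7   31. ] z med 93.5 [ 514.7 -346.    93.3]
post 280 [ 563.8 -358.3   18.1   18.8   76.4] z med 81.4 [ 562.9 -357.9   81.3]
```

View pics/w3.png

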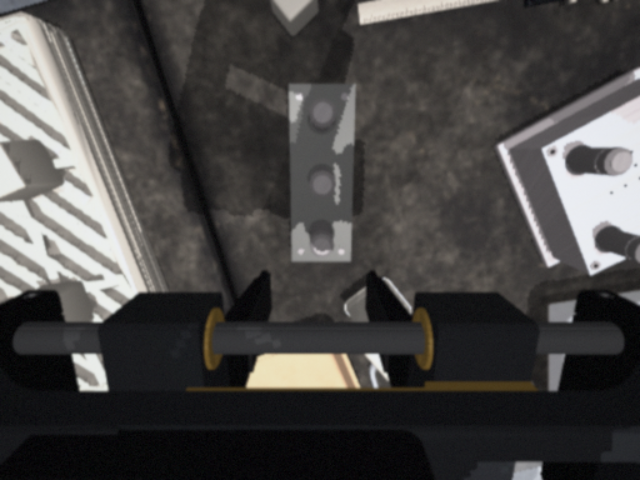

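Request:
jog_arm(motion=[[0,0,0,-1.1,3,35,50],[0,0,0,0,0,45,50],[0,0,0,0,0,35,50],[0,0,0,0,0,13,50],[0,0,0,0,0,0,50],[0,0,0,0,0,0,15],[0,0,0,0,0,0,15],[0,0,0,0,0,0,15],[0,0,0,0,0,0,15],[0,0,0,0,0,0,15]])

```text
t: 15.35
eef_pos: [562.6, -354.8, 130.2]
tcp_rot: [-3.14, 0.001, 2.906]
ft_force: [-1.4, -5.8, 2.8]
opening: 0.208
grip_force: 29.8
```

Request:
jog_arm(motion=[[0,0,0,0,-1.2,0,15],[0,0,0,0,0,0,15]])

```text
t: 15.6
eef_pos: [562.4, -355.4, 130.0]
tcp_rot: [-3.141, 0.001, 2.906]
ft_force: [-1.2, -1.9, 4.2]
opening: 0.207
grip_force: 29.9
```

Request:
jog_arm(motion=[[0,0,0,0,0,-12,15],[0,0,0,0,0,-40,15],[0,0,0,0,0,-48,15],[0,0,0,17,45.7,0,15],[0,0,0,17,45.7,0,15],[0,0,0,17,45.7,0,15],[0,0,0,17,45.7,0,15],[0,0,0,17,45.7,0,15],[0,0,0,17,45.7,0,15],[0,0,0,0,0,0,15]])

```text
t: 16.85
eef_pos: [526.2, -61.7, 230.2]
tcp_rot: [3.141, -0.001, 2.91]
ft_force: [0.2, -0.7, -1.2]
opening: 0.204
grip_force: 29.8
```

Request:
jog_arm(motion=[[0,0,0,0,0,10,15],[0,0,0,0,0,10,15],[0,0,0,0,0,5,15],[0,0,0,0,0,0,15]])

```text
t: 17.35
eef_pos: [526.9, -65.3, 204.0]
tcp_rot: [3.141, -0.001, 2.905]
ft_force: [-0.5, -0.2, -1.3]
opening: 0.202
grip_force: 29.8
```

```bash
cat > j.py <<'E'
from h import *
from scipy.optimize import least_squares
np.seterr(all="ignore")
s=env.state(); e=s["eef_pos"]; print(np.round(s["t"],2),np.round(e,1),np.round(s["tcp_rot"],3),np.round(s["ft_force"],1),np.round(s["opening"]*95.1,1))
c=cam("wrist"); P=cloud(c); Z=P[...,2]
g=cv2.cvtColor(c["color"],cv2.COLOR_RGB2GRAY).astype(np.float32)
c0=np.array([527.8,-65.7])
for k in range(3):
    E=[]
    for a in np.radians(np.arange(0,360,5)):
        r=np.arange(6,16,.25); d=np.array([np.cos(a),np.sin(a)])
        uv=np.array([proj(c,np.array([*(c0+x*d),60.])) for x in r],np.float32)
        p=cv2.remap(g,uv[:,0],uv[:,1],cv2.INTER_LINEAR).ravel(); zz=Z[uv[:,1].round().astype(int),uv[:,0].round().astype(int)]
        if zz.max()>66: continue
        q=np.gradient(p); i=q.argmax()
        if q[i]>4: E.append(c0+r[i]*d)
    E=np.array(E); 
    if len(E)<6: break
    f=least_squares(lambda q:np.hypot(*(E-q).T)-10.75,c0,loss="soft_l1"); c0=f.x
print("rim",np.round(c0,2),len(E),np.round(np.abs(f.fun).mean(),2))
yaw=s["tcp_rot"][2]; tx=np.array([np.cos(yaw),np.sin(yaw)]); ty=np.array([np.sin(yaw),-np.cos(yaw)])
foot=e[2]-118.2
# post body: fit circle r=10 to cloud points on its side, per height band
for z0,z1 in((foot+5,foot+18),(foot+18,foot+32),(foot+32,foot+45)):
    Q=P[(np.hypot(P[...,0]-e[0],P[...,1]-e[1])<15)&(Z>z0)&(Z<z1)]
    f=least_squares(lambda q:np.hypot(*(Q[:,:2]-q).T)-10,e[:2],loss="soft_l1",f_scale=.5)
    print("post axis",np.round([z0,z1]),len(Q),np.round(f.x,2),"rel tool xy",np.round([(f.x-e[:2])@tx,(f.x-e[:2])@ty],2),"to rim: tool",np.round([(c0-f.x)@tx,(c0-f.x)@ty],2))
u,v=proj(c,np.array([527.,-65.5,70])); a,b=int(u)-80,int(v)-60
cv2.imwrite("pics/w4.png",cv2.resize(c["color"][b:b+120,a:a+160,::-1],(800,600),interpolation=cv2.INTER_CUBIC)); print(a,b)
E
python3 j.py
```

```text
17.35 [526.9 -65.3 204. ] [ 3.141e+00 -1.000e-03  2.905e+00] [-0.5 -0.2 -1.3] 19.2
rim [528.18 -66.02] 39 0.22
post axis [ 91. 104.] 124 [528.52 -67.07] rel tool xy [-1.95 -1.38] to rim: tool [0.58 0.95]
post axis [104. 118.] 165 [528.6  -66.81] rel tool xy [-1.97 -1.1 ] to rim: tool [0.6  0.67]
post axis [118. 131.] 199 [528.66 -66.59] rel tool xy [-1.98 -0.88] to rim: tool [0.61 0.45]
174 145
```

View pics/w4.png

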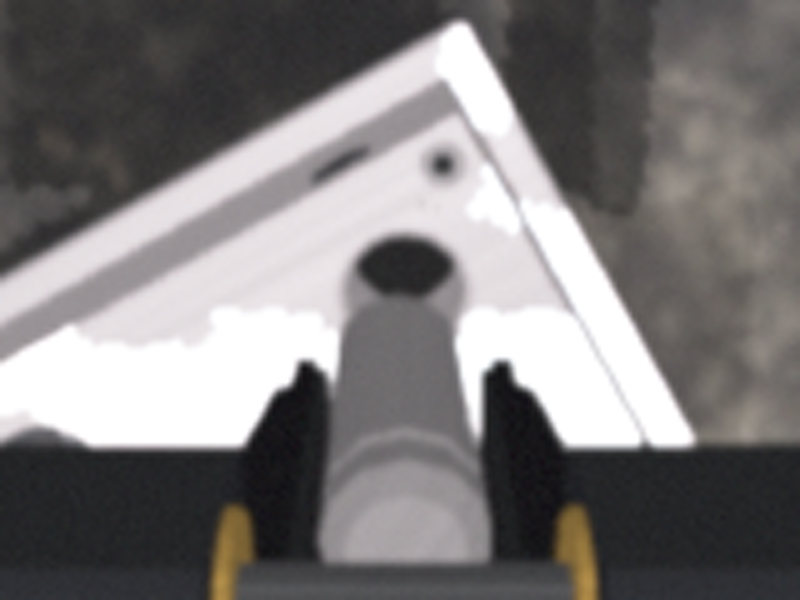

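The picture shows the short post held over the socket. Its foot (345–458) sits slightly left of the mouth (345–467), so I'll shift by about +0.5 and +1 mm and go down gently.

Request:
jog_arm(motion=[[0,0,0,0.5,1,10,15],[0,0,0,0,0,8,15],[0,0,0,0,0,4,15],[0,0,0,0,0,0,15]])

```text
t: 17.9
eef_pos: [526.8, -63.6, 182.4]
tcp_rot: [3.141, -0.001, 2.906]
ft_force: [1.3, -0.2, -1.4]
opening: 0.204
grip_force: 29.8
```

Request:
jog_arm(motion=[[0,0,0,0,0,1,15],[0,0,0,0,0,1,15],[0,0,0,0,0,1,15],[0,0,0,0,0,0,15]])

```text
t: 18.4
eef_pos: [526.8, -63.7, 179.7]
tcp_rot: [3.141, 0.0, 2.906]
ft_force: [0.3, 0.5, -1.2]
opening: 0.205
grip_force: 29.8
```

Request:
jog_arm(motion=[[0,0,0,0,0,1,15],[0,0,0,0,0,0.5,15],[0,0,0,0,0,0,15]])

```text
t: 18.77
eef_pos: [526.8, -63.7, 178.2]
tcp_rot: [3.141, -0.0, 2.906]
ft_force: [0.1, 1.1, -0.8]
opening: 0.204
grip_force: 29.8
```

Request:
jog_arm(motion=[[0,0,0,0,0,1,15],[0,0,0,0,0,0.5,15],[0,0,0,0,0,0,15]])

```text
t: 19.15
eef_pos: [526.8, -63.7, 176.7]
tcp_rot: [3.142, -0.0, 2.906]
ft_force: [-0.3, 0.1, -1.6]
opening: 0.203
grip_force: 29.8
```

Request:
jog_arm(motion=[[0,0,0,0,0,1,15],[0,0,0,0,0,0,15]])

```text
t: 19.4
eef_pos: [526.8, -63.7, 175.7]
tcp_rot: [3.142, -0.0, 2.906]
ft_force: [0.8, 0.7, -0.4]
opening: 0.204
grip_force: 29.8
```

Request:
jog_arm(motion=[[0,0,0,0,0,1,15],[0,0,0,0,0,0,15]])

```text
t: 19.65
eef_pos: [526.8, -63.7, 174.6]
tcp_rot: [3.142, -0.0, 2.906]
ft_force: [0.5, -0.7, -1.2]
opening: 0.204
grip_force: 29.8
```

Request:
jog_arm(motion=[[0,0,0,0,0,1,15],[0,0,0,0,0,0.5,15],[0,0,0,0,0,0,15]])

```text
t: 20.02
eef_pos: [526.8, -63.7, 173.2]
tcp_rot: [3.141, -0.0, 2.906]
ft_force: [-0.2, 0.0, -0.4]
opening: 0.205
grip_force: 29.8
```

Request:
jog_arm(motion=[[0,0,0,0,0,1,15],[0,0,0,0,0,0.5,15],[0,0,0,0,0,0,15]])

```text
t: 20.4
eef_pos: [526.8, -63.7, 171.7]
tcp_rot: [3.142, -0.0, 2.906]
ft_force: [-0.2, -0.5, -1.9]
opening: 0.206
grip_force: 29.8
```

Request:
jog_arm(motion=[[0,0,0,0,0,1,15],[0,0,0,0,0,0,15]])

```text
t: 20.65
eef_pos: [526.8, -63.7, 170.6]
tcp_rot: [3.142, -0.0, 2.906]
ft_force: [-0.9, 0.2, -1.3]
opening: 0.204
grip_force: 29.8
```

Request:
jog_arm(motion=[[0,0,0,0,0,1,15],[0,0,0,0,0,0,15]])

```text
t: 20.9
eef_pos: [526.8, -63.7, 169.6]
tcp_rot: [3.141, -0.0, 2.906]
ft_force: [0.0, 0.5, -1.5]
opening: 0.202
grip_force: 29.8
```

Request:
jog_arm(motion=[[0,0,0,0,0,1,15],[0,0,0,0,0,0.5,15],[0,0,0,0,0,0,15]])

```text
t: 21.28
eef_pos: [526.8, -63.7, 168.2]
tcp_rot: [3.141, -0.0, 2.906]
ft_force: [-0.1, 0.2, -0.7]
opening: 0.208
grip_force: 29.8
```

Request:
jog_arm(motion=[[0,0,0,0,0,1,15],[0,0,0,0,0,0,15]])

```text
t: 21.52
eef_pos: [526.8, -63.7, 167.1]
tcp_rot: [3.142, -0.0, 2.906]
ft_force: [0.4, -0.8, -0.6]
opening: 0.204
grip_force: 29.8
```

Request:
jog_arm(motion=[[0,0,0,0,0,1,15],[0,0,0,0,0,0,15]])

```text
t: 21.78
eef_pos: [526.8, -63.7, 166.1]
tcp_rot: [3.142, -0.0, 2.906]
ft_force: [-1.0, 0.4, -0.8]
opening: 0.206
grip_force: 29.8
```

Request:
jog_arm(motion=[[0,0,0,0,0,1,15],[0,0,0,0,0,0,15]])

```text
t: 22.02
eef_pos: [526.9, -63.7, 165.2]
tcp_rot: [3.141, 0.0, 2.906]
ft_force: [1.0, -0.4, -0.4]
opening: 0.204
grip_force: 29.8
```

Request:
jog_arm(motion=[[0,0,0,0,0,1,15],[0,0,0,0,0,0,15]])

```text
t: 22.28
eef_pos: [526.9, -63.7, 164.2]
tcp_rot: [3.141, 0.0, 2.906]
ft_force: [1.0, -0.9, -0.7]
opening: 0.209
grip_force: 29.8
```

Request:
jog_arm(motion=[[0,0,0,0,0,1,15],[0,0,0,0,0,0,15]])

```text
t: 22.52
eef_pos: [526.9, -63.7, 163.2]
tcp_rot: [3.142, 0.0, 2.906]
ft_force: [0.8, 0.3, -1.4]
opening: 0.201
grip_force: 29.8
```

Request:
jog_arm(motion=[[0,0,0,0,0,1,15],[0,0,0,0,0,0,15]])

```text
t: 22.78
eef_pos: [526.9, -63.7, 162.3]
tcp_rot: [3.142, 0.0, 2.906]
ft_force: [0.9, -1.0, 0.7]
opening: 0.204
grip_force: 29.8
```

Request:
jog_arm(motion=[[0,0,0,0,0,1,15],[0,0,0,0,0,0,15]])

```text
t: 23.02
eef_pos: [526.9, -63.7, 161.2]
tcp_rot: [3.142, 0.0, 2.906]
ft_force: [0.7, -1.1, 1.1]
opening: 0.207
grip_force: 29.8
```

Request:
jog_arm(motion=[[0,0,0,0,0,1,15],[0,0,0,0,0,0,15]])

```text
t: 23.28
eef_pos: [526.8, -63.7, 160.1]
tcp_rot: [3.142, 0.0, 2.906]
ft_force: [1.5, -0.9, 1.5]
opening: 0.206
grip_force: 29.8
```

Request:
jog_arm(motion=[[0,0,0,0,0,1,15],[0,0,0,0,0,0.5,15],[0,0,0,0,0,0,15]])

```text
t: 23.65
eef_pos: [526.8, -63.7, 158.6]
tcp_rot: [3.142, -0.0, 2.906]
ft_force: [1.5, -0.2, 2.5]
opening: 0.205
grip_force: 29.8
```

Request:
jog_arm(motion=[[0,0,0,0,0,1,15],[0,0,0,0,0,0.5,15],[0,0,0,0,0,0,15]])

```text
t: 24.02
eef_pos: [526.8, -63.7, 157.2]
tcp_rot: [3.142, 0.0, 2.906]
ft_force: [1.7, -0.6, 2.5]
opening: 0.203
grip_force: 29.8
```

Request:
jog_arm(motion=[[0,0,0,0,0,1,15],[0,0,0,0,0,0.5,15],[0,0,0,0,0,0,15]])

```text
t: 24.4
eef_pos: [526.8, -63.7, 155.6]
tcp_rot: [3.142, -0.0, 2.906]
ft_force: [2.2, -1.3, 1.5]
opening: 0.203
grip_force: 29.8
```

Request:
jog_arm(motion=[[0,0,0,0,0,1,15],[0,0,0,0,0,1,15],[0,0,0,0,0,0,15]])

```text
t: 24.78
eef_pos: [526.7, -63.7, 153.5]
tcp_rot: [3.142, -0.0, 2.906]
ft_force: [1.4, -1.8, 0.8]
opening: 0.201
grip_force: 29.8
```

Request:
jog_arm(motion=[[0,0,0,0,0,1,15],[0,0,0,0,0,1,15],[0,0,0,0,0,0,15]])

```text
t: 25.15
eef_pos: [526.7, -63.7, 151.5]
tcp_rot: [3.142, -0.0, 2.906]
ft_force: [1.7, -2.7, 1.3]
opening: 0.206
grip_force: 29.8
```

Request:
jog_arm(motion=[[0,0,0,0,0,1,15],[0,0,0,0,0,0,15]])

```text
t: 25.4
eef_pos: [526.8, -63.7, 150.6]
tcp_rot: [3.142, -0.0, 2.906]
ft_force: [1.7, -2.4, 1.5]
opening: 0.206
grip_force: 29.8
```

Request:
jog_arm(motion=[[0,0,0,0,0,1,15],[0,0,0,0,0,0,15]])

```text
t: 25.65
eef_pos: [526.8, -63.7, 149.6]
tcp_rot: [3.142, -0.0, 2.906]
ft_force: [1.2, -1.9, 1.4]
opening: 0.202
grip_force: 29.8
```

Request:
jog_arm(motion=[[0,0,0,0,0,1,15],[0,0,0,0,0,0,15]])

```text
t: 25.9
eef_pos: [526.8, -63.7, 148.6]
tcp_rot: [3.142, -0.0, 2.906]
ft_force: [2.6, -3.2, 2.0]
opening: 0.206
grip_force: 29.8
```

Request:
jog_arm(motion=[[0,0,0,0,0,0.7,15],[0,0,0,0,0,0,15]])

```text
t: 26.15
eef_pos: [526.8, -63.7, 147.9]
tcp_rot: [3.142, -0.0, 2.906]
ft_force: [2.0, -3.0, 3.0]
opening: 0.203
grip_force: 29.8
```

Request:
jog_arm(motion=[[0,0,0,0,0,0.7,15],[0,0,0,0,0,0,15]])

```text
t: 26.4
eef_pos: [526.8, -63.8, 147.4]
tcp_rot: [-3.142, 0.0, 2.906]
ft_force: [-0.6, -2.7, 4.6]
opening: 0.203
grip_force: 29.9
```

Request:
jog_arm(motion=[[0,0,0,0,0,0.6,15],[0,0,0,0,0,0,15]])

```text
t: 26.65
eef_pos: [526.9, -63.8, 147.1]
tcp_rot: [-3.142, 0.0, 2.906]
ft_force: [-0.2, -3.3, 8.3]
opening: 0.205
grip_force: 29.9
```

Request:
jog_arm(motion=[[0,0,0,0,0,0.6,15],[0,0,0,0,0,0,15]])

```text
t: 26.9
eef_pos: [526.9, -63.9, 146.7]
tcp_rot: [-3.141, 0.001, 2.906]
ft_force: [-1.0, -4.5, 11.4]
opening: 0.204
grip_force: 30.0
```

Request:
jog_arm(motion=[[0,0,0,0,0,0,45],[0,0,0,0,0,0,45],[0,0,0,0,0,0,45],[0,0,0,0,0,0,45],[0,0,0,0,0,-30,45],[0,0,0,0,0,-40,45],[0,0,0,0,0,-40,45],[0,0,0,40,0,-30,45],[0,0,0,40,0,0,45],[0,0,0,0,0,0,45]])

```text
t: 28.15
eef_pos: [447.1, -44.5, 286.7]
tcp_rot: [3.141, 0.0, 2.906]
ft_force: [0.2, 0.1, 0.6]
opening: 0.478
grip_force: 0.0
```

```bash
cat > k.py <<'E'
from h import *
s=env.state(); print(np.round(s["t"],2),np.round(s["eef_pos"],1),np.round(s["ft_force"],1))
for n in("top","scene","wrist"):
    c=cam(n);P=cloud(c);Z=P[...,2]
    if n=="wrist": cv2.imwrite("pics/w5.png",cv2.resize(c["color"][...,::-1],(800,600)))
    if n=="scene": cv2.imwrite("pics/s5.png",cv2.resize(c["color"][140:290,140:380,::-1],(800,500),interpolation=cv2.INTER_CUBIC))
    for nm,xy,r,z0,z1 in (("rod",(441,116),25,100,160),("mid",(465,-333.5),16,60,110),("long",(513.5,-345),16,60,110),("seated",(527.5,-65.5),16,75,115),("fit1",(546.5,-138.5),16,75,115),("fit2",(600,-45),16,75,115),("fit3",(619.5,-118),16,75,115),("face",(574,-92),30,50,70)):
        Q=P[(np.hypot(P[...,0]-xy[0],P[...,1]-xy[1])<r)&(Z>z0)&(Z<z1)]
        if len(Q)>5: 
            t=Q[Q[:,2]>np.percentile(Q[:,2],70)-4]; print(n,nm,len(Q),"top",np.round(np.median(t,0),1),"p90 z",np.round(np.percentile(Q[:,2],90),1))
E
python3 k.py
```

```text
28.15 [447.1 -44.5 286.7] [0.2 0.1 0.6]
top rod 34 top [439.7 117.5 143.7] p90 z 146.0
top mid 37 top [ 464.5 -332.1   87.5] p90 z 90.5
top long 39 top [ 512.4 -345.    92.4] p90 z 95.9
top seated 12 top [532.3 -65.8  98.3] p90 z 99.8
top fit1 32 top [ 545.9 -136.6   99.6] p90 z 102.6
top fit2 35 top [597.4 -45.7  98.9] p90 z 102.1
top fit3 36 top [ 620.  -116.9   99.2] p90 z 102.8
top face 250 top [573.5 -92.2  60.9] p90 z 65.0
scene rod 117 top [437.4 114.2 137.9] p90 z 140.6
scene mid 108 top [ 462.3 -334.7   84.2] p90 z 86.7
scene long 119 top [ 509.5 -346.9   90.9] p90 z 92.6
scene seated 69 top [522.5 -66.7  95.8] p90 z 98.0
scene fit1 77 top [ 544.3 -141.    96.3] p90 z 97.8
scene fit2 60 top [595.5 -47.1  96.6] p90 z 97.9
scene fit3 65 top [ 616.  -119.6   96.3] p90 z 98.1
scene face 152 top [572.4 -90.6  58.6] p90 z 60.2
wrist rod 864 top [441.7 115.7 142.7] p90 z 143.4
wrist seated 197 top [521.4 -63.1  97.3] p90 z 98.8
wrist fit2 273 top [594.5 -44.   98.1] p90 z 99.6
wrist face 617 top [587.8 -95.8  59.9] p90 z 60.8
```

View pics/s5.png

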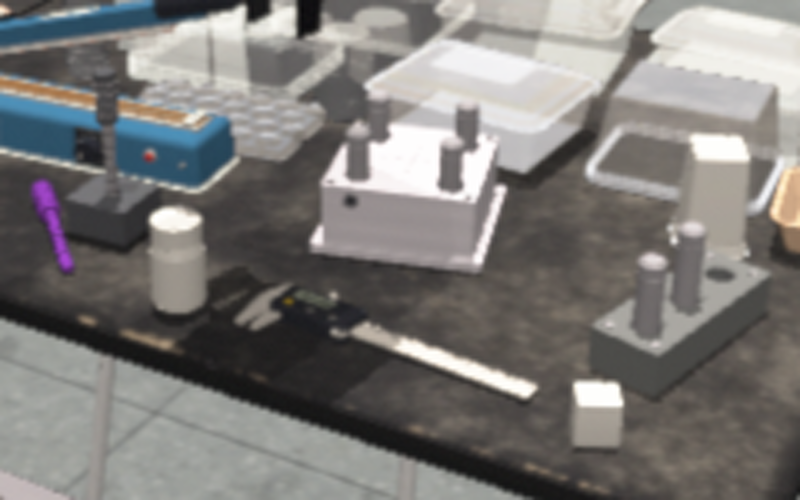

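The scene shows the short post level with the other three, the two spare posts in the rack and the rod in its stand. The purple look-alike at (42,190)–(68,268) now appears tilted, so I'm checking it.

```bash
cat > l.py <<'E'
from h import *
print(np.round(env.state()["t"],2))
for n in("top","scene","wrist"):
    c=cam(n);P=cloud(c); h=cv2.cvtColor(c["color"],cv2.COLOR_RGB2HSV)
    m=(h[...,0]>130)&(h[...,0]<160)&(h[...,1]>90)&(c["z_map"]>0); Q=P[m]
    if len(Q)>5:
        o=np.argsort(Q[:,2]); k=max(3,len(o)//8); print(n,len(Q),"low",np.round(np.median(Q[o[:k]],0)),"high",np.round(np.median(Q[o[-k:]],0)),"min/max",np.round(Q.min(0)),np.round(Q.max(0)))
E
python3 l.py
```

```text
28.3
top 223 low [1218.  171. -133.] high [434. 184.  21.] min/max [   89. -1059.  -231.] [1247.  925.  716.]
scene 159 low [441. 203.  -2.] high [435. 185.  17.] min/max [360. 101.  -4.] [487. 233.  20.]
wrist 1292 low [399. 138.   5.] high [438. 184.  20.] min/max [ 362. -117.   -2.] [462. 217. 338.]
```

View pics/w5.png

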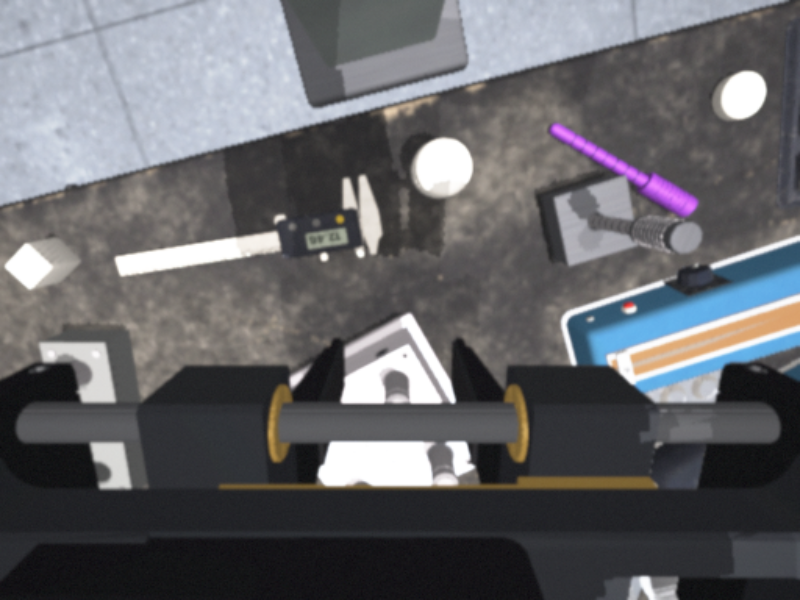

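The purple look-alike lies flat and at rest on the table beside the stand, from (555,128) to (690,200). It must have been knocked when I worked near the stand. Standing it up again would mean handling the part I was told to leave alone, so I won't touch it. All the judged items check out, so I'm handing in.

```bash
python3 -c "
from cell import env
print(env.job_done())"
```

```text
the job is handed in; nothing more can be done
None
```

Job handed in, result not reported: the rod read about 30 mm, so I seated the short post on the socket bottom, its top level with the fitted posts to camera accuracy, and put the rod back in its stand; however, the purple look-alike got knocked over, most likely by the arm, and I left it lying beside the stand.

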